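Sort nuts, sockets and a bearing into the bench trays

TASK

Clear the loose parts off the fitter's bench: put both hexagon nuts in the red tray, both wrench sockets in the blue tray and the ball bearing in the yellow tray. Set each one down without dropping it, so that it rests on the tray floor the way it lies now (nuts and bearing flat, sockets standing) with nothing stacked. Leave the tape measure and the little tin where they are.

Things in the scene. Friction and masses are not known exactly. Their poses are not given: they have to be found in the camera images.
- steel_nut: large bare-steel hexagon nut lying flat, 55 mm across flats (64 mm across corners), 29 mm high, with a 36 mm through hole, about 300 g. Origin: centre of its underside; z up; its x axis is square to one pair of flats (the flats' normals lie at 0, 60 and 120 degrees from x). Goes in the red tray
- brass_nut: yellow brass hexagon nut lying flat, 46 mm across flats (53 mm across corners), 24 mm high, with a 30 mm through hole, about 180 g. Origin: centre of its underside; z up; its x axis is square to one pair of flats (the flats' normals lie at 0, 60 and 120 degrees from x). Goes in the red tray
- long_socket: long bright-metal wrench socket standing upright, a plain round cylinder 32 mm in diameter and 65 mm tall with a round recess in its top, about 220 g. Origin: centre of its underside; z up along its axis. Goes in the blue tray
- black_socket: short black impact wrench socket standing upright, a plain round cylinder 40 mm in diameter and 45 mm tall with a round recess in its top, about 250 g. Origin: centre of its underside; z up along its axis. Goes in the blue tray
- bearing: sealed ball bearing lying flat: a steel ring 52 mm in outer diameter, 25 mm bore, 15 mm high, with a red seal between its two races, about 130 g. Origin: centre of its underside; z up. Goes in the yellow tray
- red_tray: shallow rectangular red sheet-metal parts tray with a magnetic foot, fixed to the bench (it cannot be shifted): outside 136 mm along its x by 160 mm along its y, walls 3 mm thick and 16 mm high, floor 3 mm thick. Origin: centre of its underside, on the bench top; z up. Its long side (y) is within about 20 degrees of the world y axis. For the two nuts
- blue_tray: shallow rectangular blue sheet-metal parts tray with a magnetic foot, fixed to the bench (it cannot be shifted): outside 136 mm along its x by 160 mm along its y, walls 3 mm thick and 16 mm high, floor 3 mm thick. Origin: centre of its underside, on the bench top; z up. Its long side (y) is within about 20 degrees of the world y axis. For the two sockets
- yellow_tray: shallow rectangular yellow sheet-metal parts tray with a magnetic foot, fixed to the bench (it cannot be shifted): outside 136 mm along its x by 160 mm along its y, walls 3 mm thick and 16 mm high, floor 3 mm thick. Origin: centre of its underside, on the bench top; z up. Its long side (y) is within about 20 degrees of the world y axis. For the bearing
- tape: yellow and black pocket tape measure, 80 mm long (x, with its end hook) by 40 mm wide (y), 35 mm high, loose, lying among the parts: leave it alone. Origin: centre of its underside; z up
- tin: small round white tin with a green band and a green lid, 58 mm in diameter and 38 mm high, loose, standing among the parts: leave it alone. Origin: centre of its underside; z up

How it is judged:
By the outcome, as a careful person would: the job done as asked, in the order asked, and still so for the second after the job is handed in, with the robot touching nothing.
It also fails if it takes over 128 s, if anything falls off the work surface, if the arm or the gripper's body presses on something with over 40 N, if the wrist force passes 120 N, or if a joint passes its speed limit or range.

ROBOT

A 6-joint arm with a two-finger parallel gripper is mounted at the origin on the work surface. World frame = base frame: x ahead of the robot, y to its left, z up, the work surface at z = 0. Lengths are in m, angles in rad, forces in N, time in s.
With the tool pointing down it reaches from about 0.3 to 0.775 m from the base axis. Payload 14.6 kg.
Tool frame: the origin (TCP) lies midway between the tips of the shut fingers; the grasp point (between the pads) lies 19 mm behind it (ctrl.pinch_z is the distance from the TCP to the grasp point, in m); z points along the fingers, y is the line along which they close (so a half turn about z gives the same grasp; the last joint's range is limited). The gripper opens to 94 mm and grips with 3 to 60 N. Pads are 16 mm wide; open, the fingers measure 119 mm over their backs; the gripper's body (75 mm by 177 mm) begins 78 mm behind the grasp point.
Start: joints at [1.187, 0.3, 1.521, -0, 1.321, -0.067], TCP at [0.171, 0.523, 0.169] pointing down, gripper open.
Joint ranges: [-3.03, 3.03], [-0.79, 2.21], [0.23, 2.52], [-1.04, 4.18], [0, 3.07], [-2.55, 2.55]. Speed limits (rad/s): [2.22, 2.22, 2.57, 3.14, 3.14, 3.14].

INTERFACE

Orientations are given as [roll, pitch, yaw] about the fixed x, y, z axes, in that order (R = Rz(yaw) Ry(pitch) Rx(roll)).
In Python, from station import ctrl gives the robot as it stands.
- The arm moves only by the tool jog_arm, never from a script. Its argument "motion" is a list of rows, each a list of 7 numbers: the shift along the tool's x, y, z in m, then the turn, a rotation vector about the tool's x, y, z in rad, then the opening, from -1 (shut) to 1 (fully open). In form: [[tx, ty, tz, rx, ry, rz, gripper], ...]. A call has 1 to 5 rows; each row shifts and turns the commanded pose from where the row before left it, along the tool's axes as they then stand; what a row does not reach is not made up. A row lasts 1/10 s, in which the tool goes at most 50 mm and 8.59 degrees, less where a joint would pass 70% of its speed; a pose out of reach is approached as far as the arm can. A call is refused whole if a number of a shift passes 0.05 or a number of a turn 0.15, either way. A call with a gripper value outside its range is refused whole. The fingers move at their own pace and stop on an object; "squeeze" is the grip in N (left out, the last holds). Time passes only in rows, so rows that do not move let the fingers close. It gives the time, the measured TCP pose, the force, the opening and the grip force at its end, in the units of the state.
- ctrl.get_obs(): the state, without advancing time (a new reading comes with each control period).
- ctrl.camera(name): name is "scene" or "side" or "wrist"; returns the picture (480x640x3 uint8, red, green, blue); there is no depth.
- ctrl.camera_model(name): a dict with "intrinsics" (3x3 intrinsics, pixels), "rvec" (rotation vector, rad) and "tvec" (3), from world to camera coordinates, as OpenCV has them. Camera axes: x right, y down, z forward; pixel columns grow to the right and rows downward; lengths in m; the calibration is good to about 2 mm. A picture is of the moment at which its call begins: read the wrist's pose just before it. camera_model takes no time and is no camera call; for the wrist camera it gives the pose at the moment of the call.
- ctrl.hand_in(): hands the job in; it is judged then, once.
The state is a dict: "time_s": time; "qpos": joint angles; "joint_vel": joint speeds; "tau": joint torques, N m; "ee_pos": TCP position; "eef_rot": TCP orientation; "force": force on the tool from outside, world axes, zero at the start; "moment": the same for the moment, N m; "grip_width": finger opening in m; "grip_force": force on a finger pad.
Only numpy, scipy, OpenCV 4.12 (cv2) and the standard library are available. Lean on these libraries where they do the work, as an engineer would, in place of code of your own. Each camera call takes 0.05 s, during which the arm holds its last target. There are 200 camera calls.

## Working session

There is one attempt and no reset: what is moved stays moved. The work goes in short steps, Python scripts to look and compute and a tool call to move; the robot and the scene stay as the last step left them, time stands still between calls to the robot, and variables do not carry over. Pictures are saved under pics/ and viewed, at most 14 in all, crops included, and the job is handed in when it is done.

Besides the shell and the picture viewer there is one more tool, called as name(argument=value, ...) on one line, values as JSON. jog_arm: Moves the arm, as the interface text tells. Its arguments: {"type":"object","properties":{"motion":{"type":"array"},"squeeze":{"type":"number"}},"required":["motion"]}

```bash
mkdir -p pics; ls; python3 - <<'E'
from station import ctrl
import cv2
for n in("scene","side"):
    cv2.imwrite(f"pics/{n}0.png",ctrl.camera(n)[:,:,::-1]); m=ctrl.camera_model(n); print(n,m)
o=ctrl.get_obs(); print(o, ctrl.pinch_z)
E
```

```text
pics
scene {'intrinsics': array([[447.65265435,   0.        , 313.64260769],
       [  0.        , 447.65265435, 245.42561804],
       [  0.        ,   0.        ,   1.        ]]), 'rvec': array([ 0.80396799,  2.42499899, -1.2498216 ]), 'tvec': array([ 0.42249972, -0.14302896,  1.32495241])}
side {'intrinsics': array([[440.78747456,   0.        , 318.99451212],
       [  0.        , 440.78747456, 230.49391023],
       [  0.        ,   0.        ,   1.        ]]), 'rvec': array([ 2.06857044, -0.52865907,  0.28713554]), 'tvec': array([-0.43328516,  0.18193322,  0.67897705])}
{'time_s': 0.1, 'qpos': array([ 1.18739260e+00,  3.00405216e-01,  1.52149501e+00,  2.42294842e-05,
        1.32071147e+00, -6.65817909e-02]), 'joint_vel': array([ 9.52427281e-04,  6.70516300e-05, -1.72826754e-03, -2.02020264e-03,
        9.42699140e-04,  1.48278844e-03]), 'tau': array([ 1.06934956e-03, -5.32640398e+01, -3.53285301e+01,  7.09318346e-02,
        2.33897078e-02, -1.25932884e-04]), 'ee_pos': array([0.17123819, 0.52238387, 0.1680589 ]), 'eef_rot': array([-3.14057743e+00, -9.12170710e-05,  2.82476466e+00]), 'force': array([ 0.54204413, -0.71430169,  0.33599187]), 'moment': array([-0.00482257,  0.01579477, -0.03140129]), 'grip_force': 0.0, 'grip_width': 0.094023421938383} 0.0188
```

View pics/scene0.png

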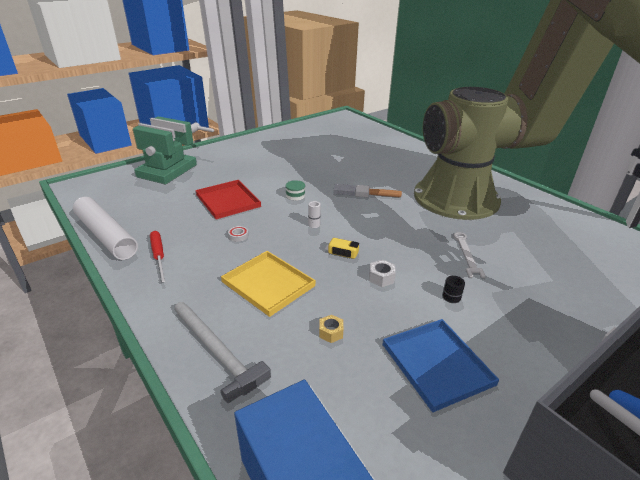

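View pics/side0.png

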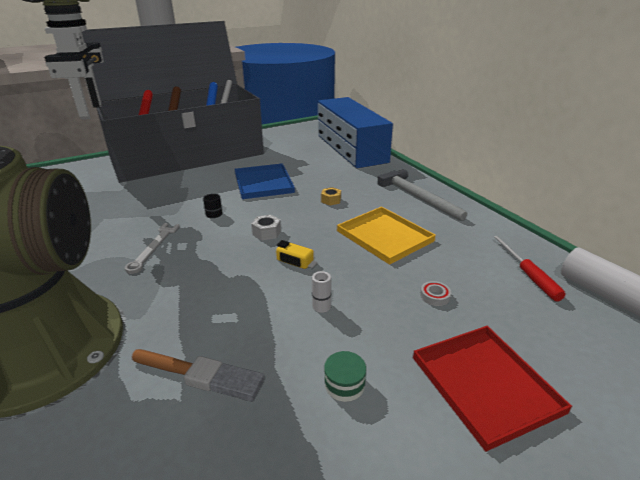

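The scene view shows everything: red tray (228,199), bearing (237,234), tin (295,190), long socket (314,214), tape (344,248), steel nut (382,273), black socket (454,289), brass nut (331,328), yellow tray (268,282), blue tray (440,362). The side view shows the same set with nothing touching.

```bash
cat > h.py <<'E'
import numpy as np, cv2
from station import ctrl
from scipy.spatial.transform import Rotation as R
def ray(m,px,z):
    Rm=cv2.Rodrigues(np.array(m["rvec"]))[0]; c=-Rm.T@np.array(m["tvec"])
    px=np.asarray(px,float).reshape(-1,2)
    d=np.c_[px,np.ones(len(px))]@np.linalg.inv(m["intrinsics"]).T@Rm
    return c+d*((z-c[2])/d[:,2])[:,None]
def proj(m,P): return cv2.projectPoints(np.asarray(P,float).reshape(-1,3),np.array(m["rvec"]),np.array(m["tvec"]),m["intrinsics"],None)[0].reshape(-1,2)
def blob(mask,near):
    cs=cv2.findContours(mask.astype(np.uint8),cv2.RETR_EXTERNAL,cv2.CHAIN_APPROX_NONE)[0]
    cs=[c for c in cs if cv2.contourArea(c)>25]
    return min(cs,key=lambda c:np.linalg.norm(c.reshape(-1,2).mean(0)-near)).reshape(-1,2)
def go(x,y,z,yaw=None):
    "shift in tool axes and turn about tool z from the present pose"
    o=ctrl.get_obs(); r=R.from_euler("xyz",o["eef_rot"])
    d=r.inv().apply(np.array([x,y,z])-o["ee_pos"]); a=0
    if yaw is not None: a=-((yaw-o["eef_rot"][2]+np.pi/2)%np.pi-np.pi/2)
    print("shift",d.round(4),"rz",round(a,3),"at",o["ee_pos"].round(4),o["eef_rot"].round(3),"q6",o["qpos"][5].round(2))
E
python3 - <<'E'
from h import *
m=ctrl.camera_model("scene"); im=cv2.imread("pics/scene0.png"); hsv=cv2.cvtColor(im,cv2.COLOR_BGR2HSV).astype(int); H,S,V=np.moveaxis(hsv,2,0)
col={"red":((H<8)|(H>172))&(S>150)&(V>60),"yellow":(H>18)&(H<32)&(S>140)&(V>80),"blue":(H>100)&(H<125)&(S>140)&(V>50)}
for k,p in dict(red=(228,199),yellow=(268,282),blue=(440,362)).items():
    w=ray(m,cv2.convexHull(blob(col[k],p)).reshape(-1,2),0.010)[:,:2]
    r=cv2.minAreaRect((w*1000).astype(np.float32)); b=cv2.boxPoints(r)
    e=[b[1]-b[0],b[2]-b[1]]; e=max(e,key=np.linalg.norm); print(k,np.round(r[0],1),np.round(r[1],1),"long axis deg",round(np.degrees(np.arctan2(e[1],e[0]))%180,1))
for k,(p,z) in dict(steel=((383,267),.029),brass=((331,323),.024),long=((314,205),.065),black=((455,281),.045),bearing=((237,233),.015),tin=((295,185),.038),tape=((344,245),.035)).items(): print(k,ray(m,p,z).round(3)[0,:2])
cv2.imwrite("pics/w0.png",ctrl.camera("wrist")[:,:,::-1]); mw=ctrl.camera_model("wrist")
Rm=cv2.Rodrigues(mw["rvec"])[0]; o=ctrl.get_obs(); r=R.from_euler("xyz",o["eef_rot"])
print("cam in tool",r.inv().apply(-Rm.T@mw["tvec"]-o["ee_pos"]),"\n",(r.as_matrix().T@Rm.T).round(2),mw["intrinsics"][0,0])
E
```

```text
red [ 555.1 -379.7] [183.2 141.3] long axis deg 84.1
yellow [659.1   5.1] [146.2 172.5] long axis deg 99.6
blue [532.5 379. ] [168.2 144.1] long axis deg 76.7
steel [0.439 0.139]
brass [0.638 0.202]
long [ 0.435 -0.123]
black [0.366 0.277]
bearing [ 0.625 -0.194]
tin [ 0.383 -0.284]
tape [0.46  0.028]
cam in tool [ 0.07254511  0.00047783 -0.21609517] 
 [[-0.   -0.97 -0.25]
 [ 1.   -0.   -0.  ]
 [ 0.   -0.25  0.97]] 416.0677729963879
```

View pics/w0.png

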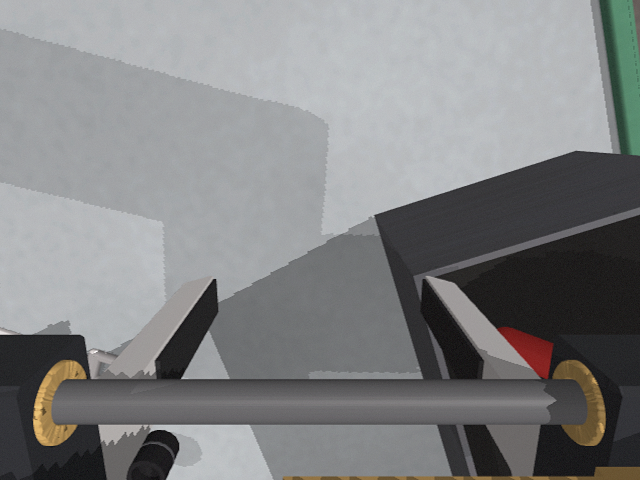

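The wrist camera looks between the fingers; the toolbox and the black socket (155,455) are visible. I'll turn to a yaw of about 84° and go over the steel nut.

jog_arm(motion=[[0, 0, 0, 0, 0, 0.15, 1], [0, 0, 0, 0, 0, 0.15, 1], [0, 0, 0, 0, 0, 0.15, 1], [0, 0, 0, 0, 0, 0.15, 1], [0, 0, 0, 0, 0, 0.15, 1]])

```text
time_s: 0.65
ee_pos: [0.1713, 0.5225, 0.1683]
eef_rot: [-3.141, 0.0, 2.069]
force: [0.0, 0.8, -0.8]
grip_width: 0.0945
grip_force: 0.0
```

jog_arm(motion=[[0, 0, 0, 0, 0, 0.15, 1], [0, 0, 0, 0, 0, 0.15, 1], [0, 0, 0, 0, 0, 0.15, 1], [0, 0, 0, 0, 0, 0.15, 1], [0, 0, 0, 0, 0, 0, 1]])

```text
time_s: 1.15
ee_pos: [0.1713, 0.5225, 0.1683]
eef_rot: [-3.141, 0.0, 1.472]
force: [0.2, -1.6, 0.8]
grip_width: 0.0938
grip_force: 0.0
```

jog_arm(motion=[[-0.035, 0.03, 0, 0, 0, 0, 1], [-0.035, 0.03, 0, 0, 0, 0, 1], [-0.035, 0.03, 0, 0, 0, 0, 1], [-0.035, 0.03, 0, 0, 0, 0, 1], [-0.035, 0.03, 0, 0, 0, 0, 1]])

```text
time_s: 1.65
ee_pos: [0.3045, 0.3324, 0.1686]
eef_rot: [3.141, -0.0, 1.481]
force: [1.1, 0.0, -0.0]
grip_width: 0.0941
grip_force: 0.0
```

jog_arm(motion=[[-0.035, 0.03, 0, 0, 0, 0, 1], [-0.035, 0.03, 0, 0, 0, 0, 1], [-0.035, 0.03, 0, 0, 0, 0, 1], [-0.035, 0.03, 0, 0, 0, 0, 1], [-0.035, 0.03, 0, 0, 0, 0, 1]])

```text
time_s: 2.15
ee_pos: [0.4371, 0.1437, 0.1687]
eef_rot: [3.141, -0.0, 1.48]
force: [1.0, 0.8, 0.4]
grip_width: 0.0941
grip_force: 0.0
```

jog_arm(motion=[[0, 0, 0, 0, 0, 0, 1], [0, 0, 0, 0, 0, 0, 1]])

```text
time_s: 2.35
ee_pos: [0.4365, 0.1449, 0.1683]
eef_rot: [-3.141, 0.0, 1.476]
force: [-0.2, -0.1, 0.6]
grip_width: 0.0938
grip_force: 0.0
```

```bash
python3 - <<'E'
from h import *
o=ctrl.get_obs(); mw=ctrl.camera_model("wrist"); im=ctrl.camera("wrist")[:,:,::-1].copy()
cv2.imwrite("pics/w1.png",im); np.save("mw1.npy",mw,allow_pickle=True)
go(.439,.139,.168); print(proj(mw,[.439,.139,.029]))
E
```

```text
shift [-0.0064  0.0035  0.0004] rz 0 at [0.4361 0.1457 0.1684] [-3.141 -0.     1.477] q6 0.34
[[321.41576216 223.78529558]]
```

View pics/w1.png

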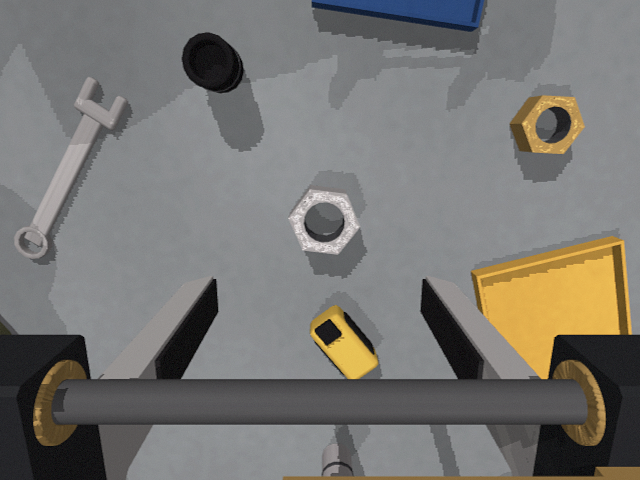

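Steel nut at (324,222), brass nut at (547,125), black socket at (212,62). Now the nuts' centres and flat directions.

```bash
cat >> h.py <<'E'
def hexfit(m,c,z):
    w=ray(m,cv2.convexHull(c).reshape(-1,2),z)[:,:2]*1000
    def wd(t): 
        p=w@[np.cos(t),np.sin(t)]; return p.max()-p.min(), (p.max()+p.min())/2
    ts=np.radians(np.arange(0,60,.5)); k=np.pi/3*np.arange(3)
    s=[sum(wd(t+a)[0] for a in k) for t in ts]; t=ts[int(np.argmin(s))]
    W=[wd(t+a) for a in k]; A=np.array([[np.cos(t+a),np.sin(t+a)] for a in k])
    c=np.linalg.lstsq(A,np.array([x[1] for x in W]),rcond=None)[0]
    return c.round(1),np.degrees(t).round(1),[round(x[0],1) for x in W]
E
python3 - <<'E'
from h import *
m=np.load("mw1.npy",allow_pickle=True).item(); im=cv2.imread("pics/w1.png"); H,S,V=np.moveaxis(cv2.cvtColor(im,cv2.COLOR_BGR2HSV).astype(int),2,0)
k=np.ones((3,3),np.uint8)
print("gray V bg",np.median(V[150:200,400:480]),"steel top",V[215:230,296:304].mean())
for th in (175,190): 
    c=blob(cv2.morphologyEx((V>th).astype(np.uint8),cv2.MORPH_CLOSE,k),(324,222)); print("steel",hexfit(m,c,.029))
b=(H>15)&(H<32)&(S>90)
for th in (90,170): 
    c=blob(cv2.morphologyEx((b&(V>th)).astype(np.uint8),cv2.MORPH_CLOSE,k),(547,125)); print("brass",hexfit(m,c,.024))
E
```

```text
gray V bg 143.0 steel top 197.225
steel (array([441.1, 140.4]), np.float64(17.5), [np.float64(54.4), np.float64(53.7), np.float64(54.0)])
steel (array([440.8, 140.3]), np.float64(17.5), [np.float64(53.9), np.float64(53.3), np.float64(53.7)])
brass (array([634.3, 204.7]), np.float64(21.5), [np.float64(54.3), np.float64(46.0), np.float64(54.6)])
brass (array([639.2, 204. ]), np.float64(21.5), [np.float64(45.6), np.float64(45.5), np.float64(45.7)])
```

jog_arm(motion=[[0, 0, 0, 0, 0, -0.133, 1], [0, 0, 0, 0, 0, -0.133, 1], [0, 0, 0, 0, 0, -0.133, 1], [-0.0066, 0.003, 0.03, 0, 0, 0, 1], [0, 0, 0.03, 0, 0, 0, 1]])

```text
time_s: 2.9
ee_pos: [0.4413, 0.1412, 0.1083]
eef_rot: [3.14, 0.0, 1.878]
force: [0.3, 0.5, -0.4]
grip_width: 0.0941
grip_force: 0.0
```

jog_arm(motion=[[0, 0, 0.03, 0, 0, 0, 1], [0, 0, 0.03, 0, 0, 0, 1], [0, 0, 0.025, 0, 0, 0, 1], [0, 0, 0.015, 0, 0, 0, 1], [0, 0, 0, 0, 0, 0, 1]])

```text
time_s: 3.4
ee_pos: [0.4395, 0.141, 0.007]
eef_rot: [-3.138, -0.0, 1.878]
force: [0.3, -0.5, 0.6]
grip_width: 0.0939
grip_force: 0.0
```

```bash
python3 -c "
from h import *
go(.441,.1403,.004,1.876)"
```

```text
shift [-0.0011  0.0013  0.003 ] rz 0.002 at [0.4395 0.141  0.007 ] [-3.138 -0.     1.878] q6 -0.08
```

jog_arm(motion=[[-0.001, 0.001, 0.002, 0, 0, 0, -1], [0, 0, 0, 0, 0, 0, -1], [0, 0, 0, 0, 0, 0, -1], [0, 0, 0, 0, 0, 0, -1], [0, 0, 0, 0, 0, 0, -1]], squeeze=35)

```text
time_s: 3.9
ee_pos: [0.4427, 0.1395, 0.0069]
eef_rot: [3.141, 0.0, 1.874]
force: [0.1, 0.1, -0.1]
grip_width: 0.0573
grip_force: 0.0
```

jog_arm(motion=[[0, 0, 0, 0, 0, 0, -1], [0, 0, 0, 0, 0, 0, -1], [0, 0, -0.005, 0, 0, 0, -1], [0, 0, -0.01, 0, 0, 0, -1], [0, 0, 0, 0, 0, 0, -1]])

```text
time_s: 4.4
ee_pos: [0.4434, 0.1396, 0.0231]
eef_rot: [3.139, 0.0, 1.874]
force: [1.0, 0.2, 0.5]
grip_width: 0.0175
grip_force: 0.0
```

The fingers closed to 17 mm with no force, so I need to look.

```bash
python3 - <<'E'
from h import *
o=ctrl.get_obs(); print(o["ee_pos"],o["grip_width"],o["grip_force"],o["qpos"])
a=ctrl.camera("wrist")[:,:,::-1]; b=ctrl.camera("side")[:,:,::-1]
b=cv2.resize(b[120:330,150:430],None,fx=2,fy=2); a=cv2.resize(a,(400,300))
out=np.zeros((420+160,800,3),np.uint8); out[:300,:400]=a; out[160:580,:560]=0; 
out=np.zeros((600,800,3),np.uint8); out[:300,:400]=a; b=cv2.resize(b,(400,300)); out[300:,:400]=b
s=ctrl.camera("scene")[:,:,::-1]; out[:300,400:]=cv2.resize(s[200:350,300:500],(400,300)); cv2.imwrite("pics/c1.png",out)
E
```

```text
[0.44336019 0.1396298  0.0230954 ] 0.017526745306216736 0.0 [ 2.26282785e-01  2.98141400e-01  1.90077758e+00 -2.26219304e-06
  9.40314303e-01 -7.67390037e-02]
```

View pics/c1.png

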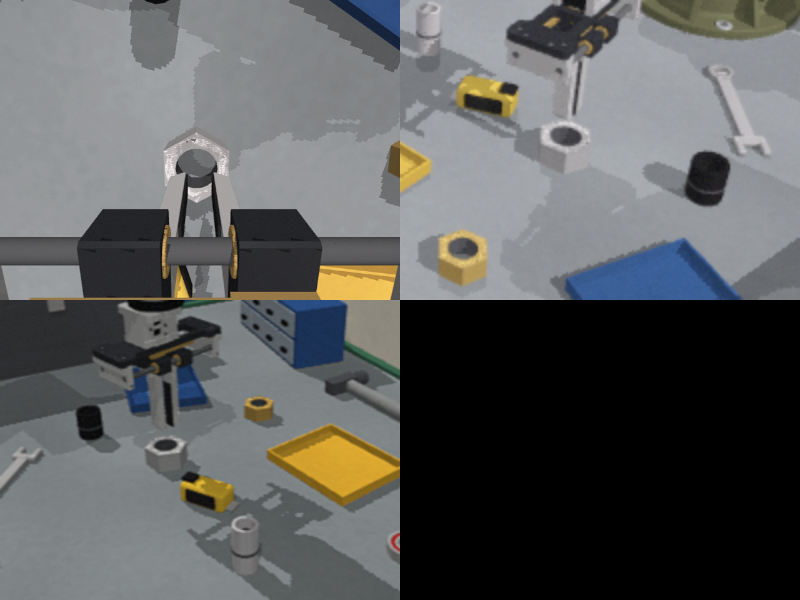

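The wrist and scene crops show the shut fingers above the nut's tool −x side, with the nut still in place. I'll check the fingertip position against ee_pos in the scene and side views.

```bash
python3 - <<'E'
from h import *
o=ctrl.get_obs(); r=R.from_euler("xyz",o["eef_rot"])
for n in("scene","side","wrist"):
    print(n,proj(ctrl.camera_model(n),[o["ee_pos"],o["ee_pos"]+[0,0,.019],[.441,.1403,.029]]).round(0).tolist())
# triangulate observed tip: scene (384,256), side (266,207)
def rl(n,p):
    m=ctrl.camera_model(n); a,b=ray(m,p,0.)[0],ray(m,p,.1)[0]; return a,(b-a)/np.linalg.norm(b-a)
(a,u),(b,v)=rl("scene",(384,256)),rl("side",(266,207))
s=np.linalg.lstsq(np.c_[u,-v],b-a,rcond=None)[0]; print(a+s[0]*u,b+s[1]*v)
im=ctrl.camera("wrist")[:,:,::-1]; cv2.imwrite("pics/c2.png",np.hstack([im[180:400,200:440],cv2.resize(ctrl.camera("scene")[:,:,::-1][230:300,350:420],(220,220)),cv2.resize(ctrl.camera("side")[:,:,::-1][170:260,220:310],(220,220))]))
E
```

```text
scene [[382.0, 270.0], [382.0, 264.0], [383.0, 268.0]]
side [[268.0, 225.0], [267.0, 217.0], [267.0, 222.0]]
wrist [[317.0, 269.0], [317.0, 281.0], [315.0, 271.0]]
[0.44304174 0.14172858 0.06340664] [0.44293947 0.14179306 0.06345242]
```

View pics/c2.png

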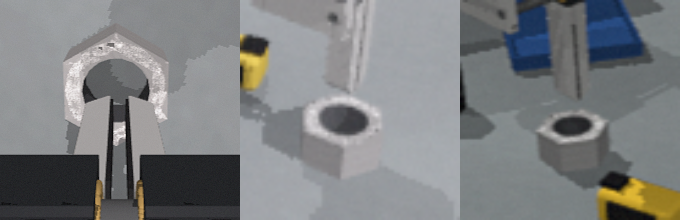

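Triangulated in both views, the real fingertips are at z≈0.063 while ee_pos says 0.023, and xy agrees. The fingers therefore end about 40 mm short of the stated TCP, so I need to go about 40 mm lower than the numbers say. I'll open, then lower in stages and watch the force.

jog_arm(motion=[[0.001, -0.002, 0, 0, 0, 0, 1], [0, 0, 0, 0, 0, 0, 1], [0, 0, 0, 0, 0, 0, 1], [0, 0, 0, 0, 0, 0, 1], [0, 0, 0, 0, 0, 0, 1]])

```text
time_s: 5.2
ee_pos: [0.4403, 0.1398, 0.0215]
eef_rot: [3.142, 0.0, 1.874]
force: [-0.1, 0.7, -0.4]
grip_width: 0.0368
grip_force: 0.0
```

jog_arm(motion=[[0, 0, 0, 0, 0, 0, 1], [0, 0, 0, 0, 0, 0, 1], [0, 0, 0, 0, 0, 0, 1], [0, 0, 0.015, 0, 0, 0, 1], [0, 0, 0.015, 0, 0, 0, 1]])

```text
time_s: 5.7
ee_pos: [0.4406, 0.1398, -0.0086]
eef_rot: [3.14, 0.0, 1.874]
force: [-0.0, -0.6, -0.7]
grip_width: 0.077
grip_force: 0.0
```

jog_arm(motion=[[0, 0, 0.01, 0, 0, 0, 1], [0, 0, 0.01, 0, 0, 0, 1], [0, 0, 0, 0, 0, 0, 1]])

```text
time_s: 6.0
ee_pos: [0.4397, 0.1396, -0.0295]
eef_rot: [-3.14, -0.0, 1.874]
force: [0.3, -0.4, -0.3]
grip_width: 0.0939
grip_force: 0.0
```

```bash
python3 - <<'E'
from h import *
o=ctrl.get_obs(); print(o["ee_pos"],o["grip_width"],o["force"]); go(.441,.1403,-.033,1.876)
S=ctrl.camera("scene")[:,:,::-1][210:300,330:440]; D=ctrl.camera("side")[:,:,::-1][150:260,200:330]
W=ctrl.camera("wrist")[:,:,::-1][150:390,150:490]
out=np.zeros((240+240,700,3),np.uint8); out[:240,:340]=W; out[:240,350:643]=cv2.resize(S,(293,240)); out[240:,:284]=cv2.resize(D,(284,240)); cv2.imwrite("pics/c3.png",out)
E
```

```text
[ 0.43967426  0.13961926 -0.02946718] 0.09386466002275505 [ 0.3090361  -0.42567014 -0.26242229]
shift [0.0003 0.0015 0.0035] rz -0.002 at [ 0.4397  0.1396 -0.0295] [-3.14  -0.     1.874] q6 -0.07
```

View pics/c3.png

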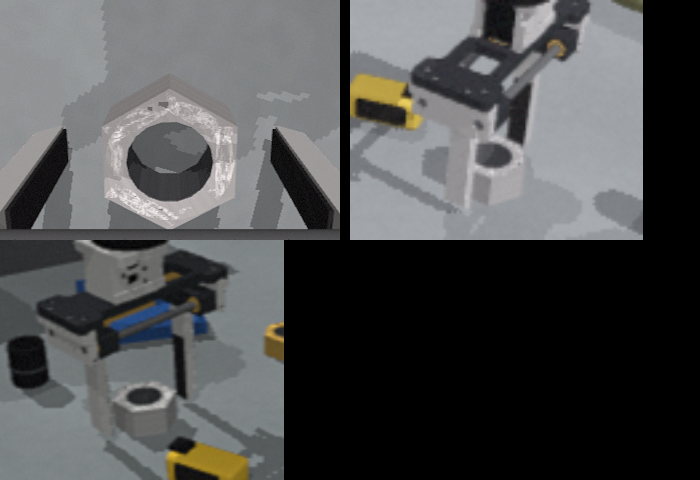

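The fingers straddle the nut with the tips just above the bench. I'll lower slightly and close, waiting for grip force.

jog_arm(motion=[[0, 0.001, 0.003, 0, 0, 0, -1], [0, 0, 0, 0, 0, 0, -1], [0, 0, 0, 0, 0, 0, -1], [0, 0, 0, 0, 0, 0, -1], [0, 0, 0, 0, 0, 0, -1]])

```text
time_s: 6.65
ee_pos: [0.4413, 0.1401, -0.0314]
eef_rot: [3.141, -0.0, 1.874]
force: [-1.0, -0.1, 0.3]
grip_width: 0.0574
grip_force: 0.0
```

jog_arm(motion=[[0, 0, 0, 0, 0, 0, -1], [0, 0, 0, 0, 0, 0, -1], [0, 0, 0, 0, 0, 0, -1]])

```text
time_s: 6.95
ee_pos: [0.4412, 0.1401, -0.0314]
eef_rot: [-3.141, 0.0, 1.874]
force: [-1.6, -0.9, 2.0]
grip_width: 0.0546
grip_force: 35.0
```

Gripped at 54.6 mm with 35 N. Lift, turn, and carry over the red tray.

jog_arm(motion=[[0, 0, -0.02, 0, 0, 0, -1], [0, 0, -0.03, 0, 0, 0.1, -1], [0, 0, -0.03, 0, 0, 0.1, -1], [0, 0, -0.03, 0, 0, 0.1, -1], [0, 0, -0.01, 0, 0, 0.106, -1]])

```text
time_s: 7.45
ee_pos: [0.4422, 0.1403, 0.0911]
eef_rot: [3.138, -0.001, 1.464]
force: [0.6, 0.1, -3.4]
grip_width: 0.0548
grip_force: 35.0
```

jog_arm(motion=[[-0.03, 0.01, 0, 0, 0, 0, -1], [-0.042, 0.014, 0, 0, 0, 0, -1], [-0.042, 0.014, 0, 0, 0, 0, -1], [-0.042, 0.014, 0, 0, 0, 0, -1], [-0.042, 0.014, 0, 0, 0, 0, -1]])

```text
time_s: 7.95
ee_pos: [0.4864, -0.0654, 0.0883]
eef_rot: [-3.141, -0.0, 1.468]
force: [1.0, 0.0, -3.1]
grip_width: 0.0546
grip_force: 35.0
```

jog_arm(motion=[[-0.042, 0.014, 0, 0, 0, 0, -1], [-0.042, 0.014, 0, 0, 0, 0, -1], [-0.042, 0.014, 0, 0, 0, 0, -1], [-0.042, 0.014, 0, 0, 0, 0, -1], [-0.042, 0.014, 0, 0, 0, 0, -1]])

```text
time_s: 8.45
ee_pos: [0.5344, -0.2815, 0.0879]
eef_rot: [-3.141, -0.0, 1.468]
force: [0.8, 0.1, -2.7]
grip_width: 0.0545
grip_force: 35.0
```

jog_arm(motion=[[-0.042, 0.014, 0, 0, 0, 0, -1], [-0.042, 0.014, 0, 0, 0, 0, -1], [-0.015, 0.004, 0, 0, 0, 0, -1], [0, 0, 0, 0, 0, 0, -1]])

```text
time_s: 8.85
ee_pos: [0.5555, -0.3834, 0.087]
eef_rot: [-3.14, -0.001, 1.465]
force: [0.8, 0.7, -3.7]
grip_width: 0.0547
grip_force: 35.0
```

```bash
python3 - <<'E'
from h import *
mw=ctrl.camera_model("wrist"); im=ctrl.camera("wrist")[:,:,::-1].copy()
cv2.imwrite("pics/w2.png",im); np.save("mw2.npy",mw,allow_pickle=True)
go(.555,-.38,.09,1.468)
E
```

```text
shift [ 0.0018 -0.0008 -0.0027] rz -0.001 at [ 0.5556 -0.3818  0.0873] [-3.140e+00 -1.000e-03  1.467e+00] q6 -0.55
```

View pics/w2.png

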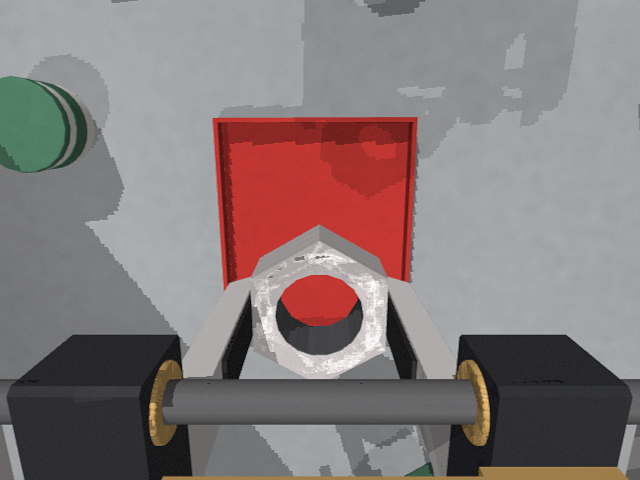

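The red tray's far rim corners are at (213,118) and (418,117), and its sides run down to (225,283) and (411,275).

```bash
python3 - <<'E'
from h import *
m=np.load("mw2.npy",allow_pickle=True).item()
w=ray(m,[(213,118),(418,117),(225,283),(411,275)],.016)[:,:2]; print(w.round(4))
d=w[1]-w[0]; print("width",np.linalg.norm(d),"ang",np.degrees(np.arctan2(d[1],d[0])))
u=d/np.linalg.norm(d); v=np.array([-u[1],u[0]]); c=(w[0]+w[1])/2-v*.080
print("centre",c); 
for s in(-.038,.038): print(s,c+v*s)
p=c-v*.036; go(*p,-.027,1.5708+np.arctan2(d[1],d[0]))
E
```

```text
[[ 0.4951 -0.295 ]
 [ 0.6302 -0.3088]
 [ 0.4841 -0.4108]
 [ 0.6201 -0.419 ]]
width 0.13585434271007443 ang -5.790322148994808
centre [ 0.55457019 -0.38149159]
-0.038 [ 0.55073643 -0.4192977 ]
0.038 [ 0.55840394 -0.34368547]
shift [-0.0359 -0.0008  0.1142] rz -0.003 at [ 0.5556 -0.3818  0.0873] [-3.140e+00 -1.000e-03  1.467e+00] q6 -0.55
```

jog_arm(motion=[[-0.036, -0.001, 0, 0, 0, 0, -1], [0, 0, 0.03, 0, 0, 0, -1], [0, 0, 0.035, 0, 0, 0, -1], [0, 0, 0.03, 0, 0, 0, -1], [0, 0, 0.01, 0, 0, 0, -1]])

```text
time_s: 9.4
ee_pos: [0.5502, -0.4148, -0.0201]
eef_rot: [-3.137, -0.003, 1.469]
force: [-0.6, 1.0, -3.7]
grip_width: 0.0546
grip_force: 35.0
```

jog_arm(motion=[[0, 0, 0.003, 0, 0, 0, -1], [0, 0, 0.003, 0, 0, 0, -1], [0, 0, 0.001, 0, 0, 0, -1], [0, 0, 0, 0, 0, 0, -1]])

```text
time_s: 9.8
ee_pos: [0.552, -0.4175, -0.0223]
eef_rot: [3.14, 0.001, 1.468]
force: [-0.2, 0.0, -2.9]
grip_width: 0.055
grip_force: 35.0
```

jog_arm(motion=[[0, 0, 0.002, 0, 0, 0, -1], [0, 0, 0, 0, 0, 0, -1]])

```text
time_s: 10.0
ee_pos: [0.5515, -0.4173, -0.0253]
eef_rot: [3.141, 0.0, 1.468]
force: [-0.6, -0.2, -3.1]
grip_width: 0.0547
grip_force: 35.0
```

jog_arm(motion=[[0, 0, 0.0015, 0, 0, 0, -1], [0, 0, 0, 0, 0, 0, -1]])

```text
time_s: 10.2
ee_pos: [0.5514, -0.4172, -0.0271]
eef_rot: [-3.141, -0.0, 1.468]
force: [0.4, -0.1, -3.1]
grip_width: 0.0548
grip_force: 35.0
```

jog_arm(motion=[[0, 0, 0.001, 0, 0, 0, -1], [0, 0, 0, 0, 0, 0, -1]])

```text
time_s: 10.4
ee_pos: [0.5514, -0.4172, -0.0281]
eef_rot: [-3.141, -0.0, 1.468]
force: [0.1, 0.5, -3.3]
grip_width: 0.0548
grip_force: 35.0
```

jog_arm(motion=[[0, 0, 0.001, 0, 0, 0, -1], [0, 0, 0, 0, 0, 0, -1]])

```text
time_s: 10.6
ee_pos: [0.5516, -0.4173, -0.0283]
eef_rot: [3.141, 0.0, 1.468]
force: [-3.3, 1.3, 3.7]
grip_width: 0.055
grip_force: 35.0
```

jog_arm(motion=[[0, 0, 0.001, 0, 0, 0, -1], [0, 0, 0, 0, 0, 0, -1]])

```text
time_s: 10.8
ee_pos: [0.5516, -0.4174, -0.0283]
eef_rot: [3.141, 0.0, 1.468]
force: [-6.8, 6.2, 12.9]
grip_width: 0.0547
grip_force: 35.0
```

Contact. Release, lift and go to the brass nut.

jog_arm(motion=[[0, 0, -0.001, 0, 0, 0, 0.65], [0, 0, 0, 0, 0, 0, 0.65], [0, 0, 0, 0, 0, 0, 0.65], [0, 0, 0, 0, 0, 0, 0.65], [0, 0, -0.01, 0, 0, 0, 0.65]])

```text
time_s: 11.3
ee_pos: [0.5509, -0.4166, -0.0201]
eef_rot: [-3.14, -0.001, 1.468]
force: [-0.9, 0.2, 0.2]
grip_width: 0.0776
grip_force: 0.0
```

jog_arm(motion=[[0, 0, -0.02, 0, 0, 0, 0.65], [0, 0, -0.03, 0, 0, 0, 0.65], [0, 0, -0.03, 0, 0, -0.12, 1], [0, 0, -0.03, 0, 0, -0.12, 1], [0, 0, 0, 0, 0, -0.12, 1]])

```text
time_s: 11.8
ee_pos: [0.5531, -0.4186, 0.0971]
eef_rot: [3.137, 0.006, 1.833]
force: [0.4, 0.2, 0.4]
grip_width: 0.0936
grip_force: 0.0
```

jog_arm(motion=[[0, 0, 0, 0, 0, -0.12, 1], [0.039, 0.022, 0, 0, 0, 0, 1], [0.039, 0.022, 0, 0, 0, 0, 1], [0.039, 0.022, 0, 0, 0, 0, 1], [0.039, 0.022, 0, 0, 0, 0, 1]])

```text
time_s: 12.3
ee_pos: [0.576, -0.2382, 0.0919]
eef_rot: [3.141, 0.001, 1.947]
force: [1.9, -0.3, -0.4]
grip_width: 0.0942
grip_force: 0.0
```

jog_arm(motion=[[0.039, 0.022, 0, 0, 0, 0, 1], [0.039, 0.022, 0, 0, 0, 0, 1], [0.039, 0.022, 0, 0, 0, 0, 1], [0.039, 0.022, 0, 0, 0, 0, 1], [0.039, 0.022, 0, 0, 0, 0, 1]])

```text
time_s: 12.8
ee_pos: [0.6066, -0.0162, 0.092]
eef_rot: [3.141, 0.0, 1.948]
force: [1.1, -0.8, -0.1]
grip_width: 0.0938
grip_force: 0.0
```

jog_arm(motion=[[0.039, 0.022, 0, 0, 0, 0, 1], [0.039, 0.022, 0, 0, 0, 0, 1], [0.039, 0.022, 0, 0, 0, 0, 1], [0.039, 0.022, 0, 0, 0, 0, 1], [0.039, 0.022, 0, 0, 0, 0, 1]])

```text
time_s: 13.3
ee_pos: [0.637, 0.2058, 0.092]
eef_rot: [3.141, 0.0, 1.948]
force: [-0.1, -0.2, -0.1]
grip_width: 0.0943
grip_force: 0.0
```

jog_arm(motion=[[0, 0, 0, 0, 0, 0, 1], [0, 0, 0, 0, 0, 0, 1]])

```text
time_s: 13.5
ee_pos: [0.6368, 0.2045, 0.0913]
eef_rot: [3.141, 0.0, 1.949]
force: [-0.1, -1.1, 0.2]
grip_width: 0.0938
grip_force: 0.0
```

```bash
python3 - <<'E'
from h import *
m=ctrl.camera_model("wrist"); im=ctrl.camera("wrist")[:,:,::-1].copy(); cv2.imwrite("pics/w3.png",im)
H,S,V=np.moveaxis(cv2.cvtColor(im,cv2.COLOR_BGR2HSV).astype(int),2,0)
p=proj(m,[.6392,.204,.024])[0]; print(p)
for th in(90,170):
    c=blob(cv2.morphologyEx(((H>15)&(H<32)&(S>90)&(V>th)).astype(np.uint8),cv2.MORPH_CLOSE,np.ones((3,3))),p); f=hexfit(m,c,.024); print(f)
go(*(f[0]/1000),-.031,np.radians(f[1]+90))
E
```

```text
[320.68177671 239.52131779]
(array([638.5, 205.7]), np.float64(22.0), [np.float64(45.9), np.float64(49.1), np.float64(49.3)])
(array([639.3, 204.1]), np.float64(21.5), [np.float64(45.8), np.float64(45.9), np.float64(45.8)])
shift [-0.0002  0.0025  0.1224] rz 0.002 at [0.6369 0.2034 0.0914] [3.141 0.    1.948] q6 -0.12
```

jog_arm(motion=[[0, 0.0025, 0.03, 0, 0, 0, 1], [0, 0, 0.04, 0, 0, 0, 1], [0, 0, 0.035, 0, 0, 0, 1], [0, 0, 0.017, 0, 0, 0, 1], [0, 0, 0, 0, 0, 0, -1]])

```text
time_s: 14.05
ee_pos: [0.6383, 0.2033, -0.0327]
eef_rot: [-3.138, -0.0, 1.946]
force: [-0.5, -0.2, -0.4]
grip_width: 0.0892
grip_force: 0.0
```

jog_arm(motion=[[0, 0, 0, 0, 0, 0, -1], [0, 0, 0, 0, 0, 0, -1], [0, 0, 0, 0, 0, 0, -1], [0, 0, 0, 0, 0, 0, -1], [0, 0, 0, 0, 0, 0, -1]])

```text
time_s: 14.55
ee_pos: [0.6394, 0.2048, -0.0304]
eef_rot: [3.141, 0.0, 1.948]
force: [0.2, 0.5, 0.2]
grip_width: 0.0495
grip_force: 0.0
```

jog_arm(motion=[[0, 0, 0, 0, 0, 0, -1], [0, 0, 0, 0, 0, 0, -1], [0, 0, 0, 0, 0, 0, -1]])

```text
time_s: 14.85
ee_pos: [0.6393, 0.2048, -0.0306]
eef_rot: [3.141, 0.0, 1.948]
force: [-1.6, -1.5, 4.9]
grip_width: 0.0456
grip_force: 35.0
```

jog_arm(motion=[[0, 0, -0.02, 0, 0, 0, -1], [0, 0, -0.03, 0, 0, 0.12, -1], [0, 0, -0.03, 0, 0, 0.12, -1], [0, 0, -0.03, 0, 0, 0.12, -1], [0, 0, -0.01, 0, 0, 0.12, -1]])

```text
time_s: 15.35
ee_pos: [0.6403, 0.2051, 0.0922]
eef_rot: [3.138, -0.001, 1.463]
force: [0.5, 0.3, -1.0]
grip_width: 0.0459
grip_force: 35.0
```

jog_arm(motion=[[-0.032, -0.001, 0, 0, 0, 0, -1], [-0.043, -0.002, 0, 0, 0, 0, -1], [-0.043, -0.002, 0, 0, 0, 0, -1], [-0.043, -0.002, 0, 0, 0, 0, -1], [-0.043, -0.002, 0, 0, 0, 0, -1]])

```text
time_s: 15.85
ee_pos: [0.6086, 0.0012, 0.0886]
eef_rot: [-3.141, 0.0, 1.468]
force: [0.6, 0.5, -1.7]
grip_width: 0.0455
grip_force: 35.0
```

jog_arm(motion=[[-0.043, -0.002, 0, 0, 0, 0, -1], [-0.043, -0.002, 0, 0, 0, 0, -1], [-0.043, -0.002, 0, 0, 0, 0, -1], [-0.043, -0.002, 0, 0, 0, 0, -1], [-0.043, -0.002, 0, 0, 0, 0, -1]])

```text
time_s: 16.35
ee_pos: [0.5766, -0.2117, 0.0887]
eef_rot: [-3.141, -0.0, 1.468]
force: [0.9, -0.1, -2.4]
grip_width: 0.0458
grip_force: 35.0
```

jog_arm(motion=[[-0.043, -0.002, 0, 0, 0, 0, -1], [-0.043, -0.002, 0, 0, 0, 0, -1], [0, 0, 0, 0, 0, 0, -1], [0, 0, 0, 0, 0, 0, -1]])

```text
time_s: 16.75
ee_pos: [0.5639, -0.2956, 0.0883]
eef_rot: [-3.141, -0.001, 1.466]
force: [0.4, 0.9, -1.6]
grip_width: 0.0462
grip_force: 35.0
```

```bash
python3 - <<'E'
from h import *
go(.5584,-.3437,-.0276,1.468)
m=ctrl.camera_model("wrist"); cv2.imwrite("pics/w4.png",ctrl.camera("wrist")[:,:,::-1])
E
```

```text
shift [-0.0484 -0.0003  0.1159] rz -0.002 at [ 0.5639 -0.2956  0.0883] [-3.141e+00 -1.000e-03  1.466e+00] q6 -0.44
```

jog_arm(motion=[[-0.024, 0, 0, 0, 0, 0, -1], [-0.0245, 0, 0, 0, 0, 0, -1], [0, 0, 0.03, 0, 0, 0, -1], [0, 0, 0.04, 0, 0, 0, -1], [0, 0, 0.03, 0, 0, 0, -1]])

```text
time_s: 17.3
ee_pos: [0.5594, -0.3416, -0.0131]
eef_rot: [-3.14, -0.001, 1.469]
force: [-0.1, -0.5, -1.7]
grip_width: 0.0454
grip_force: 35.0
```

jog_arm(motion=[[0, 0, 0.01, 0, 0, 0, -1], [0, 0, 0.003, 0, 0, 0, -1], [0, 0, 0, 0, 0, 0, -1]])

```text
time_s: 17.6
ee_pos: [0.5603, -0.3433, -0.0227]
eef_rot: [3.14, 0.001, 1.469]
force: [-0.1, -0.6, -0.9]
grip_width: 0.0459
grip_force: 35.0
```

jog_arm(motion=[[0, 0, 0.001, 0, 0, 0, -1], [0, 0, 0, 0, 0, 0, -1]])

```text
time_s: 17.8
ee_pos: [0.5601, -0.3438, -0.0236]
eef_rot: [3.14, 0.001, 1.468]
force: [-0.8, -0.6, -0.7]
grip_width: 0.0453
grip_force: 35.0
```

jog_arm(motion=[[0, 0, 0.001, 0, 0, 0, -1], [0, 0, 0, 0, 0, 0, -1]])

```text
time_s: 18.0
ee_pos: [0.5595, -0.3435, -0.0257]
eef_rot: [3.141, 0.0, 1.468]
force: [-0.6, -0.3, -1.9]
grip_width: 0.0454
grip_force: 35.0
```

jog_arm(motion=[[0, 0, 0.0015, 0, 0, 0, -1], [0, 0, 0, 0, 0, 0, -1]])

```text
time_s: 18.2
ee_pos: [0.5594, -0.3435, -0.0275]
eef_rot: [-3.142, 0.0, 1.468]
force: [0.2, -0.8, -2.1]
grip_width: 0.0456
grip_force: 35.0
```

jog_arm(motion=[[0, 0, 0.001, 0, 0, 0, -1], [0, 0, 0, 0, 0, 0, -1]])

```text
time_s: 18.4
ee_pos: [0.5594, -0.3435, -0.0276]
eef_rot: [3.142, 0.0, 1.468]
force: [-3.6, 2.7, 6.6]
grip_width: 0.0453
grip_force: 35.0
```

jog_arm(motion=[[0, 0, -0.0005, 0, 0, 0, 0.65], [0, 0, 0, 0, 0, 0, 0.65], [0, 0, 0, 0, 0, 0, 0.65], [0, 0, 0, 0, 0, 0, 0.65], [0, 0, -0.01, 0, 0, 0, 0.65]])

```text
time_s: 18.9
ee_pos: [0.5587, -0.343, -0.019]
eef_rot: [-3.139, -0.001, 1.468]
force: [-0.1, 0.6, 0.2]
grip_width: 0.0772
grip_force: 0.0
```

jog_arm(motion=[[0, 0, -0.02, 0, 0, 0, 0.65], [0, 0, -0.03, 0, 0, 0, 0.65], [0, 0, -0.04, 0, 0, 0, 1], [0, 0, -0.03, 0, 0, 0, 1], [0.034, -0.024, 0, 0, 0, 0, 1]])

```text
time_s: 19.4
ee_pos: [0.5418, -0.3105, 0.1077]
eef_rot: [3.133, 0.005, 1.466]
force: [0.4, 0.2, -0.4]
grip_width: 0.0937
grip_force: 0.0
```

jog_arm(motion=[[0.034, -0.024, 0, 0, 0, 0, 1], [0.034, -0.024, 0, 0, 0, 0, 1], [0.034, -0.024, 0, 0, 0, 0, 1], [0.034, -0.024, 0, 0, 0, 0, 1], [0.034, -0.024, 0, 0, 0, 0, 1]])

```text
time_s: 19.9
ee_pos: [0.4363, -0.1245, 0.1027]
eef_rot: [3.141, 0.0, 1.468]
force: [0.2, 0.2, 0.1]
grip_width: 0.094
grip_force: 0.0
```

jog_arm(motion=[[0, 0, 0, 0, 0, 0, 1], [0, 0, 0, 0, 0, 0, 1]])

```text
time_s: 20.1
ee_pos: [0.4376, -0.1256, 0.1031]
eef_rot: [3.14, 0.001, 1.469]
force: [0.3, -0.9, 0.2]
grip_width: 0.0938
grip_force: 0.0
```

```bash
python3 - <<'E'
from h import *
o=ctrl.get_obs(); m=ctrl.camera_model("wrist"); im=ctrl.camera("wrist")[:,:,::-1].copy(); cv2.imwrite("pics/w5.png",im); np.save("mw5.npy",m,allow_pickle=True)
print(o["ee_pos"],proj(m,[.435,-.123,.065]))
E
```

```text
[ 0.43761028 -0.1256192   0.10309041] [[312.75287425 246.26864603]]
```

View pics/w5.png

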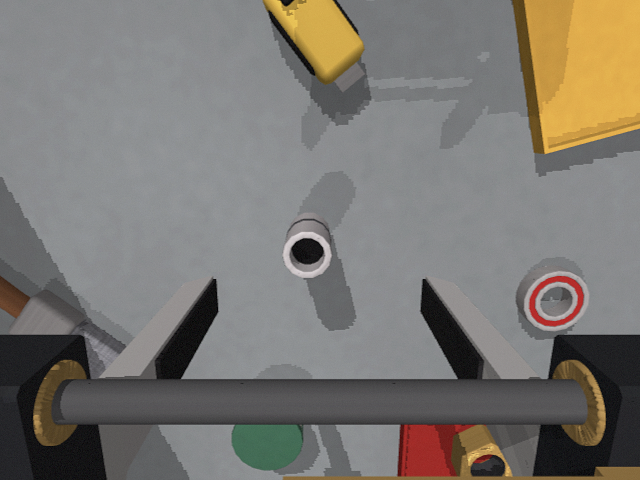

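The long socket's top ring is centred at (307,255), and the bearing at (555,300).

```bash
python3 - <<'E'
from h import *
m=np.load("mw5.npy",allow_pickle=True).item()
print(ray(m,[(307,255),(284,255),(331,255),(307,278)],.065).round(4)); print("bearing",ray(m,(555,299),.015).round(4))
p=ray(m,(307,255),.065)[0]; go(p[0],p[1],-.015)
E
```

```text
[[ 0.4307 -0.1284  0.065 ]
 [ 0.4161 -0.1269  0.065 ]
 [ 0.446  -0.1299  0.065 ]
 [ 0.429  -0.1438  0.065 ]]
bearing [[ 0.6179 -0.1993  0.015 ]]
shift [-0.0028 -0.007   0.1178] rz 0 at [ 0.4378 -0.1262  0.1028] [3.140e+00 1.000e-03 1.468e+00] q6 -0.26
```

jog_arm(motion=[[-0.0025, -0.0065, 0, 0, 0, 0, 1], [0, 0, 0.03, 0, 0, 0, 1], [0, 0, 0.04, 0, 0, 0, 1], [0, 0, 0.04, 0, 0, 0, 1], [0, 0, 0.007, 0, 0, 0, -1]])

```text
time_s: 20.65
ee_pos: [0.428, -0.1275, -0.0184]
eef_rot: [-3.135, -0.002, 1.467]
force: [0.3, 0.6, 0.9]
grip_width: 0.089
grip_force: 0.0
```

jog_arm(motion=[[0, 0, 0, 0, 0, 0, -1], [0, 0, 0, 0, 0, 0, -1], [0, 0, 0, 0, 0, 0, -1], [0, 0, 0, 0, 0, 0, -1], [0, 0, 0, 0, 0, 0, -1]])

```text
time_s: 21.15
ee_pos: [0.4309, -0.1277, -0.0142]
eef_rot: [3.14, 0.0, 1.468]
force: [-0.5, 0.4, -0.0]
grip_width: 0.0493
grip_force: 0.0
```

jog_arm(motion=[[0, 0, 0, 0, 0, 0, -1], [0, 0, 0, 0, 0, 0, -1], [0, 0, 0, 0, 0, 0, -1], [0, 0, 0, 0, 0, 0, -1], [0, 0, 0, 0, 0, 0, -1]])

```text
time_s: 21.65
ee_pos: [0.4305, -0.1276, -0.0148]
eef_rot: [3.142, 0.0, 1.468]
force: [-1.4, 0.7, 4.6]
grip_width: 0.0315
grip_force: 35.0
```

jog_arm(motion=[[0, 0, -0.02, 0, 0, 0, -1], [0, 0, -0.03, 0, 0, 0, -1], [0, 0, -0.04, 0, 0, 0.13, -1], [0, 0, -0.04, 0, 0, 0, -1], [0.03, -0.001, 0, 0, 0, 0, -1]])

```text
time_s: 22.15
ee_pos: [0.4384, -0.1001, 0.1196]
eef_rot: [3.134, 0.001, 1.335]
force: [1.0, 0.3, -3.0]
grip_width: 0.0317
grip_force: 35.0
```

```bash
python3 - <<'E'
from h import *
print(ray(ctrl.camera_model("side"),[(262,150),(120,177)],0).round(3)); print(ray(ctrl.camera_model("scene"),[(505,478),(540,403)],0).round(3),ray(ctrl.camera_model("scene"),(540,403),.12))
go(.532,.375,.115,1.339)
E
```

```text
[[0.618 0.606 0.   ]
 [0.199 0.61  0.   ]]
[[0.615 0.576 0.   ]
 [0.457 0.537 0.   ]] [[0.56541701 0.56281448 0.12      ]]
shift [ 0.4838 -0.0201  0.004 ] rz -0.004 at [ 0.4384 -0.1001  0.1196] [3.134e+00 1.000e-03 1.335e+00] q6 -0.07
```

jog_arm(motion=[[0.044, -0.002, 0, 0, 0, 0, -1], [0.044, -0.002, 0, 0, 0, 0, -1], [0.044, -0.002, 0, 0, 0, 0, -1], [0.044, -0.002, 0, 0, 0, 0, -1], [0.044, -0.002, 0, 0, 0, 0, -1]])

```text
time_s: 22.65
ee_pos: [0.4773, 0.1201, 0.1148]
eef_rot: [-3.141, 0.0, 1.338]
force: [0.6, -0.9, -1.4]
grip_width: 0.0313
grip_force: 35.0
```

jog_arm(motion=[[0.044, -0.002, 0, 0, 0, 0, -1], [0.044, -0.002, 0, 0, 0, 0, -1], [0.044, -0.002, 0, 0, 0, 0, -1], [0.044, -0.002, 0, 0, 0, 0, -1], [0.044, -0.002, 0, 0, 0, 0, -1]])

```text
time_s: 23.15
ee_pos: [0.5183, 0.3364, 0.1145]
eef_rot: [-3.141, 0.001, 1.338]
force: [1.1, -1.1, -1.7]
grip_width: 0.0313
grip_force: 35.0
```

jog_arm(motion=[[0.035, -0.002, 0, 0, 0, 0, -1], [0, 0, 0, 0, 0, 0, -1], [0, 0, 0, 0, 0, 0, -1]])

```text
time_s: 23.45
ee_pos: [0.5242, 0.3692, 0.114]
eef_rot: [-3.141, 0.001, 1.339]
force: [0.2, -0.1, -1.5]
grip_width: 0.0314
grip_force: 35.0
```

```bash
python3 - <<'E'
from h import *
mw=ctrl.camera_model("wrist"); im=ctrl.camera("wrist")[:,:,::-1].copy()
cv2.imwrite("pics/w6.png",im); np.save("mw6.npy",mw,allow_pickle=True)
go(.532,.375,.115,1.339)
E
```

```text
shift [ 0.0081  0.0059 -0.0006] rz -0.001 at [0.5244 0.3685 0.1144] [-3.141e+00  1.000e-03  1.338e+00] q6 0.79
```

View pics/w6.png

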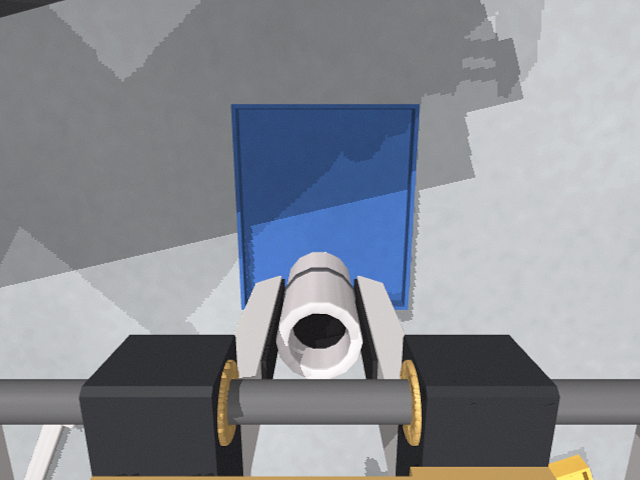

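The blue tray's rim corners are at (232,104), (420,104), (242,309) and (409,309).

```bash
python3 - <<'E'
from h import *
m=np.load("mw6.npy",allow_pickle=True).item()
w=ray(m,[(232,104),(420,104),(242,309),(409,309)],.016)[:,:2]
d=w[1]-w[0]; L=np.linalg.norm(d); u=d/L; v=np.array([-u[1],u[0]]); c=(w[0]+w[1])/2-v*.080
print(L,np.degrees(np.arctan2(d[1],d[0])),"centre",c,"mean",w.mean(0),np.linalg.norm(w[2]-w[0]))
for s in(-.038,.038): print(s,c+v*s)
p=c-v*.036; go(*p,-.0118,1.5708+np.arctan2(d[1],d[0]))
E
```

```text
0.1351248975390813 -13.31480667628099 centre [0.53263446 0.3793099 ] mean [0.53283873 0.37953937] 0.15949657849589433
-0.038 [0.52388301 0.34233137]
0.038 [0.54138591 0.41628844]
shift [-0.0234  0.0057  0.1262] rz -0.001 at [0.5244 0.3685 0.1144] [-3.141e+00  1.000e-03  1.338e+00] q6 0.79
```

jog_arm(motion=[[-0.023, 0.0055, 0, 0, 0, 0, -1], [0, 0, 0.035, 0, 0, 0, -1], [0, 0, 0.04, 0, 0, 0, -1], [0, 0, 0.035, 0, 0, 0, -1], [0, 0, 0.01, 0, 0, 0, -1]])

```text
time_s: 24.0
ee_pos: [0.523, 0.3432, -0.0084]
eef_rot: [-3.138, 0.004, 1.336]
force: [0.1, -0.5, -1.6]
grip_width: 0.0316
grip_force: 35.0
```

jog_arm(motion=[[0, 0, 0.0025, 0, 0, 0, -1], [0, 0, 0, 0, 0, 0, -1]])

```text
time_s: 24.2
ee_pos: [0.5255, 0.3455, -0.0059]
eef_rot: [3.14, -0.001, 1.337]
force: [1.6, 0.4, -0.5]
grip_width: 0.0314
grip_force: 35.0
```

jog_arm(motion=[[0, 0, 0.0015, 0, 0, 0, -1], [0, 0, 0, 0, 0, 0, -1]])

```text
time_s: 24.4
ee_pos: [0.5253, 0.3457, -0.0076]
eef_rot: [3.14, -0.001, 1.338]
force: [0.1, 0.7, -1.7]
grip_width: 0.0315
grip_force: 35.0
```

jog_arm(motion=[[0, 0, 0.0015, 0, 0, 0, -1], [0, 0, 0, 0, 0, 0, -1]])

```text
time_s: 24.6
ee_pos: [0.5248, 0.3455, -0.0102]
eef_rot: [3.141, -0.0, 1.338]
force: [1.1, 0.4, -2.0]
grip_width: 0.0317
grip_force: 35.0
```

jog_arm(motion=[[0, 0, 0.001, 0, 0, 0, -1], [0, 0, 0, 0, 0, 0, -1]])

```text
time_s: 24.8
ee_pos: [0.5247, 0.3455, -0.0115]
eef_rot: [-3.141, 0.0, 1.338]
force: [0.2, 0.5, -1.8]
grip_width: 0.0314
grip_force: 35.0
```

jog_arm(motion=[[0, 0, 0.001, 0, 0, 0, -1], [0, 0, 0, 0, 0, 0, -1]])

```text
time_s: 25.0
ee_pos: [0.5248, 0.3456, -0.0118]
eef_rot: [3.141, -0.0, 1.338]
force: [-2.9, -0.6, 5.8]
grip_width: 0.0316
grip_force: 35.0
```

jog_arm(motion=[[0, 0, -0.0005, 0, 0, 0, 0.3], [0, 0, 0, 0, 0, 0, 0.3], [0, 0, 0, 0, 0, 0, 0.3], [0, 0, 0, 0, 0, 0, 0.3], [0, 0, -0.01, 0, 0, 0, 0.3]])

```text
time_s: 25.5
ee_pos: [0.524, 0.345, -0.0029]
eef_rot: [-3.14, 0.002, 1.338]
force: [-0.8, -0.4, -0.1]
grip_width: 0.0611
grip_force: 0.0
```

jog_arm(motion=[[0, 0, -0.03, 0, 0, 0, 0.3], [0, 0, -0.04, 0, 0, 0, 0.3], [0, 0, -0.04, 0, 0, 0, 1], [0, 0, -0.01, 0, 0, 0, 1], [-0.026, -0.035, 0, 0, 0, 0, 1]])

```text
time_s: 26.0
ee_pos: [0.4873, 0.3293, 0.1198]
eef_rot: [3.138, -0.003, 1.337]
force: [-0.8, -0.4, -0.6]
grip_width: 0.0817
grip_force: 0.0
```

jog_arm(motion=[[-0.026, -0.035, 0, 0, 0, 0, 1], [-0.026, -0.035, 0, 0, 0, 0, 1], [-0.026, -0.035, 0, 0, 0, 0, 1], [0, 0, 0, 0, 0, 0, 1], [0, 0, 0, 0, 0, 0, 1]])

```text
time_s: 26.5
ee_pos: [0.3645, 0.2767, 0.1187]
eef_rot: [3.141, -0.001, 1.338]
force: [1.5, -0.1, 0.0]
grip_width: 0.094
grip_force: 0.0
```

```bash
python3 - <<'E'
from h import *
m=ctrl.camera_model("wrist"); im=ctrl.camera("wrist")[:,:,::-1].copy(); cv2.imwrite("pics/w7.png",im[:380]); np.save("mw7.npy",m,allow_pickle=True)
go(.366,.277,-.027); print(proj(m,[.366,.277,.045]))
E
```

```text
shift [1.000e-04 7.000e-04 1.456e-01] rz 0 at [0.3651 0.277  0.1186] [ 3.141e+00 -1.000e-03  1.338e+00] q6 0.8
[[319.46459519 235.50185501]]
```

View pics/w7.png

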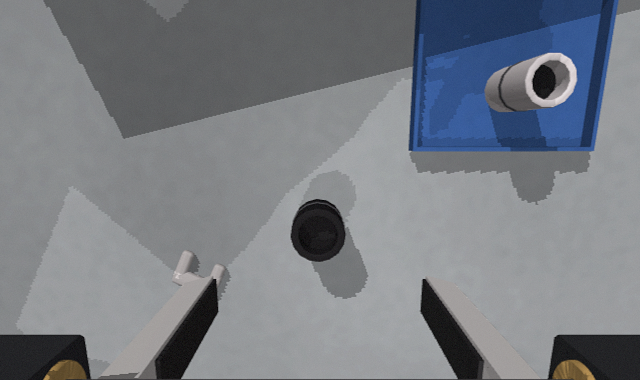

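The black socket's top is centred at (318,235) and is clear of the wrench at (215,275). The long socket stands upright in the blue tray.

jog_arm(motion=[[0, 0, 0.04, 0, 0, 0, 1], [0, 0, 0.045, 0, 0, 0, 1], [0, 0, 0.04, 0, 0, 0, 1], [0, 0, 0.018, 0, 0, 0, 1], [0, 0, 0, 0, 0, 0, -1]])

```text
time_s: 27.05
ee_pos: [0.3639, 0.276, -0.0275]
eef_rot: [-3.138, 0.003, 1.337]
force: [-0.4, 0.8, 1.0]
grip_width: 0.0887
grip_force: 0.0
```

jog_arm(motion=[[0, 0, 0, 0, 0, 0, -1], [0, 0, 0, 0, 0, 0, -1], [0, 0, 0, 0, 0, 0, -1], [0, 0, 0, 0, 0, 0, -1], [0, 0, 0, 0, 0, 0, -1]])

```text
time_s: 27.55
ee_pos: [0.3648, 0.2768, -0.0245]
eef_rot: [3.141, -0.001, 1.338]
force: [-0.2, 0.1, 0.1]
grip_width: 0.0495
grip_force: 0.0
```

jog_arm(motion=[[0, 0, 0, 0, 0, 0, -1], [0, 0, 0, 0, 0, 0, -1], [0, 0, 0, 0, 0, 0, -1], [0, 0, 0, 0, 0, 0, -1]])

```text
time_s: 27.95
ee_pos: [0.3646, 0.2767, -0.0247]
eef_rot: [3.141, -0.0, 1.338]
force: [-1.8, -1.1, 6.0]
grip_width: 0.0395
grip_force: 35.0
```

jog_arm(motion=[[0, 0, -0.02, 0, 0, 0, -1], [0, 0, -0.04, 0, 0, 0, -1], [0, 0, -0.04, 0, 0, 0, -1], [0, 0, -0.02, 0, 0, 0, -1], [0.035, 0.028, 0, 0, 0, 0, -1]])

```text
time_s: 28.45
ee_pos: [0.3995, 0.3039, 0.0988]
eef_rot: [3.138, -0.003, 1.338]
force: [0.7, -0.1, -0.7]
grip_width: 0.0395
grip_force: 35.0
```

jog_arm(motion=[[0.035, 0.028, 0, 0, 0, 0, -1], [0.035, 0.028, 0, 0, 0, 0, -1], [0.035, 0.028, 0, 0, 0, 0, -1], [0.0355, 0.028, 0, 0, 0, 0, -1], [0, 0, 0, 0, 0, 0, -1]])

```text
time_s: 28.95
ee_pos: [0.5435, 0.4167, 0.0917]
eef_rot: [-3.14, 0.002, 1.338]
force: [-0.1, -1.1, -2.5]
grip_width: 0.0394
grip_force: 35.0
```

```bash
python3 -c "
from h import *
go(.5414,.4163,-.0217,1.338)"
```

```text
shift [-0.0007 -0.0017  0.1134] rz -0.0 at [0.5435 0.4167 0.0917] [-3.140e+00  2.000e-03  1.338e+00] q6 0.83
```

jog_arm(motion=[[0, 0, 0.035, 0, 0, 0, -1], [0, 0, 0.04, 0, 0, 0, -1], [0, 0, 0.03, 0, 0, 0, -1], [0, 0, 0.005, 0, 0, 0, -1], [0, 0, 0, 0, 0, 0, -1]])

```text
time_s: 29.45
ee_pos: [0.5408, 0.4147, -0.0151]
eef_rot: [-3.141, 0.001, 1.338]
force: [0.5, -0.2, -1.9]
grip_width: 0.0395
grip_force: 35.0
```

jog_arm(motion=[[0, 0, 0.002, 0, 0, 0, -1], [0, 0, 0, 0, 0, 0, -1]])

```text
time_s: 29.65
ee_pos: [0.5419, 0.4155, -0.0152]
eef_rot: [3.14, -0.002, 1.338]
force: [0.1, -0.9, -1.4]
grip_width: 0.0394
grip_force: 35.0
```

jog_arm(motion=[[0, 0, 0.001, 0, 0, 0, -1], [0, 0, 0, 0, 0, 0, -1]])

```text
time_s: 29.85
ee_pos: [0.5414, 0.4151, -0.0173]
eef_rot: [3.141, -0.001, 1.338]
force: [-0.4, -0.5, -2.7]
grip_width: 0.0392
grip_force: 35.0
```

jog_arm(motion=[[0, 0, 0.001, 0, 0, 0, -1], [0, 0, 0, 0, 0, 0, -1]])

```text
time_s: 30.05
ee_pos: [0.5412, 0.415, -0.019]
eef_rot: [-3.142, 0.0, 1.338]
force: [-0.2, -0.1, -1.9]
grip_width: 0.0392
grip_force: 35.0
```

jog_arm(motion=[[0, 0, 0.0015, 0, 0, 0, -1], [0, 0, 0, 0, 0, 0, -1]])

```text
time_s: 30.25
ee_pos: [0.5411, 0.415, -0.0207]
eef_rot: [-3.141, 0.0, 1.338]
force: [0.1, 0.2, -1.5]
grip_width: 0.0393
grip_force: 35.0
```

jog_arm(motion=[[0, 0, 0.001, 0, 0, 0, -1], [0, 0, 0, 0, 0, 0, -1]])

```text
time_s: 30.45
ee_pos: [0.5412, 0.415, -0.0216]
eef_rot: [-3.141, 0.0, 1.338]
force: [-0.0, -0.5, -2.5]
grip_width: 0.0396
grip_force: 35.0
```

jog_arm(motion=[[0, 0, 0.0007, 0, 0, 0, -1], [0, 0, 0, 0, 0, 0, -1]])

```text
time_s: 30.65
ee_pos: [0.5413, 0.4151, -0.0217]
eef_rot: [3.141, -0.0, 1.338]
force: [-2.7, -2.4, 4.9]
grip_width: 0.0392
grip_force: 35.0
```

jog_arm(motion=[[0, 0, -0.0005, 0, 0, 0, 0.5], [0, 0, 0, 0, 0, 0, 0.5], [0, 0, 0, 0, 0, 0, 0.5], [0, 0, 0, 0, 0, 0, 0.5], [0, 0, -0.01, 0, 0, 0, 0.5]])

```text
time_s: 31.15
ee_pos: [0.5405, 0.4145, -0.0127]
eef_rot: [-3.14, 0.002, 1.338]
force: [0.1, -0.6, -0.4]
grip_width: 0.0703
grip_force: 0.0
```

jog_arm(motion=[[0, 0, -0.03, 0, 0, 0, 0.5], [0, 0, -0.04, 0, 0, 0, 0.5], [0, 0, -0.04, 0, 0, 0, 0.5], [0, 0, 0, 0, 0, -0.1, 1], [0, 0, 0, 0, 0, -0.1, 1]])

```text
time_s: 31.65
ee_pos: [0.5418, 0.4154, 0.1009]
eef_rot: [3.139, -0.002, 1.542]
force: [0.2, 0.1, -0.1]
grip_width: 0.0831
grip_force: 0.0
```

jog_arm(motion=[[0, 0, 0, 0, 0, -0.1, 1], [0, 0, 0, 0, 0, -0.1, 1], [-0.044, -0.002, 0, 0, 0, 0, 1], [-0.044, -0.002, 0, 0, 0, 0, 1], [-0.044, -0.002, 0, 0, 0, 0, 1]])

```text
time_s: 32.15
ee_pos: [0.5572, 0.2826, 0.0991]
eef_rot: [3.141, -0.0, 1.739]
force: [1.9, -0.1, 0.3]
grip_width: 0.094
grip_force: 0.0
```

jog_arm(motion=[[-0.044, -0.002, 0, 0, 0, 0, 1], [-0.044, -0.002, 0, 0, 0, 0, 1], [-0.044, -0.002, 0, 0, 0, 0, 1], [-0.044, -0.002, 0, 0, 0, 0, 1], [-0.044, -0.002, 0, 0, 0, 0, 1]])

```text
time_s: 32.65
ee_pos: [0.5841, 0.0635, 0.0993]
eef_rot: [3.141, 0.0, 1.738]
force: [0.9, -0.1, -0.2]
grip_width: 0.094
grip_force: 0.0
```

jog_arm(motion=[[-0.044, -0.002, 0, 0, 0, 0, 1], [-0.044, -0.002, 0, 0, 0, 0, 1], [0, 0, 0, 0, 0, 0, 1], [0, 0, 0, 0, 0, 0, 1]])

```text
time_s: 33.05
ee_pos: [0.5947, -0.0228, 0.0989]
eef_rot: [3.141, 0.0, 1.736]
force: [-0.6, 0.5, 0.3]
grip_width: 0.0937
grip_force: 0.0
```

```bash
python3 - <<'E'
from h import *
m=ctrl.camera_model("wrist"); im=ctrl.camera("wrist")[:,:,::-1].copy(); cv2.imwrite("pics/w8.png",im); np.save("mw8.npy",m,allow_pickle=True)
go(.619,-.199,.098)
E
```

```text
shift [-0.1787 -0.0054  0.0008] rz 0 at [ 0.5947 -0.0218  0.0989] [ 3.141 -0.     1.738] q6 -0.27
```

View pics/w8.png

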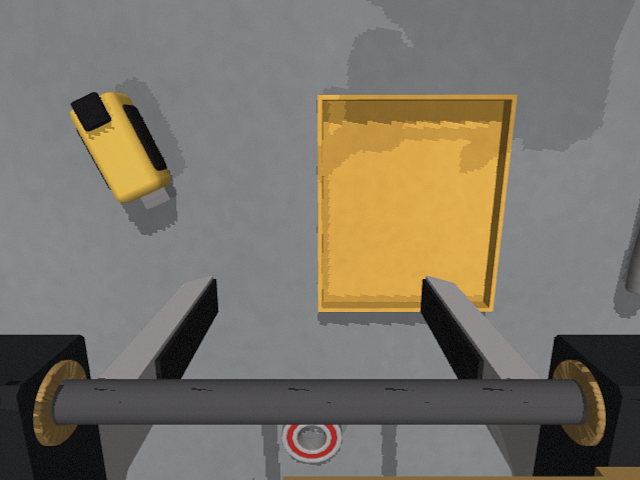

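The yellow tray's rim corners are at (318,96), (517,96), (495,311) and (319,311), and the bearing is at (312,436). On to the bearing.

jog_arm(motion=[[-0.0445, -0.001, 0, 0, 0, 0, 1], [-0.0445, -0.001, 0, 0, 0, 0, 1], [-0.0445, -0.001, 0, 0, 0, 0, 1], [-0.0445, -0.001, 0, 0, 0, 0, 1], [0, 0, 0, 0, 0, 0, 1]])

```text
time_s: 33.6
ee_pos: [0.6205, -0.2015, 0.0983]
eef_rot: [3.141, 0.001, 1.735]
force: [-0.1, 1.5, -0.4]
grip_width: 0.0937
grip_force: 0.0
```

jog_arm(motion=[[0, 0, 0, 0, 0, 0, 1], [0, 0, 0, 0, 0, 0, 1]])

```text
time_s: 33.8
ee_pos: [0.6205, -0.1965, 0.0985]
eef_rot: [-3.142, -0.0, 1.74]
force: [-0.2, 0.9, 0.2]
grip_width: 0.0939
grip_force: 0.0
```

```bash
python3 - <<'E'
from h import *
m=np.load("mw8.npy",allow_pickle=True).item()
w=ray(m,[(318,96),(517,96),(495,311),(319,311)],.016)[:,:2]; d=w[1]-w[0]
print("yellow",w.mean(0),[np.linalg.norm(w[i]-w[i-1]).round(4) for i in range(4)],np.degrees(np.arctan2(d[1],d[0])))
m=ctrl.camera_model("wrist"); im=ctrl.camera("wrist")[:,:,::-1].copy(); cv2.imwrite("pics/w9.png",im)
H,S,V=np.moveaxis(cv2.cvtColor(im,cv2.COLOR_BGR2HSV).astype(int),2,0)
p=proj(m,[.619,-.199,.015])[0]; c=blob(((H<8)|(H>172))&(S>110)&(V>60),p); e=cv2.fitEllipse(c); print(p,e)
q=ray(m,e[0],.015)[0]; print(q); go(q[0],q[1],-.036)
E
```

```text
yellow [0.65992571 0.00478777] [np.float64(0.1587), np.float64(0.1356), np.float64(0.1587), np.float64(0.137)] 9.45079198760919
[315.10729465 235.43180233] ((314.7002258300781, 237.86834716796875), (54.53546905517578, 56.1319694519043), 92.96337890625)
[ 0.61901081 -0.20089439  0.015     ]
shift [-0.0041 -0.0023  0.1346] rz 0 at [ 0.6205 -0.1964  0.0986] [ 3.141 -0.     1.74 ] q6 -0.53
```

jog_arm(motion=[[-0.004, -0.002, 0.03, 0, 0, 0, 1], [0, 0, 0.04, 0, 0, 0, 1], [0, 0, 0.04, 0, 0, 0, 1], [0, 0, 0.02, 0, 0, 0, 1], [0, 0, 0, 0, 0, 0, 1]])

```text
time_s: 34.35
ee_pos: [0.6181, -0.2007, -0.0339]
eef_rot: [-3.139, -0.002, 1.74]
force: [-0.6, 0.2, 0.7]
grip_width: 0.0943
grip_force: 0.0
```

jog_arm(motion=[[0, 0, 0.0025, 0, 0, 0, 1], [0, 0, 0.0015, 0, 0, 0, -1], [0, 0, 0, 0, 0, 0, -1]])

```text
time_s: 34.65
ee_pos: [0.6193, -0.2024, -0.035]
eef_rot: [3.141, 0.0, 1.738]
force: [-0.1, 0.2, -0.6]
grip_width: 0.0816
grip_force: 0.0
```

```bash
python3 -c "
from h import *
go(.619,-.2009,-.036)"
```

```text
shift [ 0.0015 -0.      0.001 ] rz 0 at [ 0.6193 -0.2024 -0.035 ] [3.141 0.    1.738] q6 -0.54
```

jog_arm(motion=[[0.001, 0, 0, 0, 0, 0, -1], [0, 0, 0, 0, 0, 0, -1], [0, 0, 0, 0, 0, 0, -1], [0, 0, 0, 0, 0, 0, -1], [0, 0, 0, 0, 0, 0, -1]])

```text
time_s: 35.15
ee_pos: [0.6188, -0.2017, -0.0355]
eef_rot: [3.142, 0.0, 1.738]
force: [-0.2, 0.8, 1.3]
grip_width: 0.0508
grip_force: 35.0
```

jog_arm(motion=[[0, 0, 0, 0, 0, 0, -1], [0, 0, 0, 0, 0, 0, -1]])

```text
time_s: 35.35
ee_pos: [0.6188, -0.2017, -0.0355]
eef_rot: [3.142, 0.0, 1.738]
force: [-0.1, -0.3, 2.5]
grip_width: 0.0508
grip_force: 35.0
```

jog_arm(motion=[[0, 0, -0.02, 0, 0, 0, -1], [0, 0, -0.03, 0, 0, 0, -1], [0, 0, -0.04, 0, 0, 0, -1], [0, 0, -0.03, 0, 0, 0, -1], [0.0394, 0.015, 0, 0, 0, 0, -1]])

```text
time_s: 35.85
ee_pos: [0.6284, -0.1641, 0.089]
eef_rot: [3.135, 0.004, 1.733]
force: [1.2, 0.5, -1.2]
grip_width: 0.051
grip_force: 35.0
```

jog_arm(motion=[[0.0394, 0.015, 0, 0, 0, 0, -1], [0.0394, 0.015, 0, 0, 0, 0, -1], [0.0394, 0.015, 0, 0, 0, 0, -1], [0.0394, 0.015, 0, 0, 0, 0, -1], [0, 0, 0, 0, 0, 0, -1]])

```text
time_s: 36.35
ee_pos: [0.6603, 0.0101, 0.0839]
eef_rot: [-3.141, -0.001, 1.743]
force: [-0.2, 0.2, -2.7]
grip_width: 0.0512
grip_force: 35.0
```

jog_arm(motion=[[0, 0, 0.03, 0, 0, 0, -1], [0, 0, 0.04, 0, 0, 0, -1], [0, 0, 0.03, 0, 0, 0, -1], [0, 0, 0.01, 0, 0, 0, -1], [0, 0, 0.002, 0, 0, 0, -1]])

```text
time_s: 36.85
ee_pos: [0.6595, 0.0047, -0.0286]
eef_rot: [-3.14, -0.0, 1.737]
force: [-0.2, 0.3, -1.0]
grip_width: 0.0508
grip_force: 35.0
```

jog_arm(motion=[[0, 0, 0.001, 0, 0, 0, -1], [0, 0, 0, 0, 0, 0, -1], [0, 0, 0, 0, 0, 0, -1]])

```text
time_s: 37.15
ee_pos: [0.6608, 0.005, -0.0272]
eef_rot: [3.14, 0.0, 1.738]
force: [-0.4, -0.3, -2.1]
grip_width: 0.0507
grip_force: 35.0
```

jog_arm(motion=[[0, 0, 0.002, 0, 0, 0, -1], [0, 0, 0, 0, 0, 0, -1]])

```text
time_s: 37.35
ee_pos: [0.66, 0.0051, -0.0305]
eef_rot: [3.141, 0.0, 1.738]
force: [-0.5, 0.0, -1.6]
grip_width: 0.0507
grip_force: 35.0
```

jog_arm(motion=[[0, 0, 0.001, 0, 0, 0, -1], [0, 0, 0, 0, 0, 0, -1]])

```text
time_s: 37.55
ee_pos: [0.6599, 0.0051, -0.0318]
eef_rot: [-3.141, -0.0, 1.738]
force: [-0.3, -1.0, -2.0]
grip_width: 0.0511
grip_force: 35.0
```

jog_arm(motion=[[0, 0, 0.001, 0, 0, 0, -1], [0, 0, 0, 0, 0, 0, -1]])

```text
time_s: 37.75
ee_pos: [0.6601, 0.0051, -0.0325]
eef_rot: [3.141, 0.0, 1.738]
force: [-0.9, -0.1, 1.1]
grip_width: 0.0507
grip_force: 35.0
```

Contact (Fz flipped sign). Release, lift, move the arm aside and look.

jog_arm(motion=[[0, 0, 0, 0, 0, 0, 0.65], [0, 0, 0, 0, 0, 0, 0.65], [0, 0, 0, 0, 0, 0, 0.65], [0, 0, 0, 0, 0, 0, 0.65], [0, 0, -0.01, 0, 0, 0, 0.65]])

```text
time_s: 38.25
ee_pos: [0.6592, 0.0051, -0.0236]
eef_rot: [-3.139, -0.0, 1.738]
force: [0.2, -0.2, -0.1]
grip_width: 0.0776
grip_force: 0.0
```

jog_arm(motion=[[0, 0, -0.03, 0, 0, 0, 0.65], [0, 0, -0.04, 0, 0, 0, 0.65], [0, 0, -0.04, 0, 0, 0, 0.65], [0, 0, -0.04, 0, 0, 0, 0.65], [0, 0, -0.04, 0, 0, 0, 0.65]])

```text
time_s: 38.75
ee_pos: [0.6598, 0.0051, 0.17]
eef_rot: [3.141, 0.0, 1.738]
force: [0.0, -0.7, 1.3]
grip_width: 0.0773
grip_force: 0.0
```

jog_arm(motion=[[0.02, -0.04, -0.01, 0, 0, 0, 0.65], [0.02, -0.04, -0.01, 0, 0, 0, 0.65], [0.02, -0.04, 0, 0, 0, 0, 0.65], [0, 0, 0, 0, 0, 0, 0.65], [0, 0, 0, 0, 0, 0, 0.65]])

```text
time_s: 39.25
ee_pos: [0.5317, 0.0445, 0.1888]
eef_rot: [3.139, 0.0, 1.738]
force: [0.0, 0.7, -0.4]
grip_width: 0.0778
grip_force: 0.0
```

```bash
python3 - <<'E'
from h import *
s=ctrl.camera("scene")[:,:,::-1]; d=ctrl.camera("side")[:,:,::-1]
out=np.zeros((600,700,3),np.uint8); out[:300,:640]=cv2.resize(s[160:400,180:510],(640,300)) if 0 else cv2.resize(s[165:415,185:510],(640,300)); out[300:,:640]=cv2.resize(d[140:450,190:600],(640,300))
cv2.imwrite("pics/end.png",out); o=ctrl.get_obs(); print(o["time_s"],o["ee_pos"],o["force"])
E
```

```text
39.35 [0.53264477 0.04405611 0.1879493 ] [-0.17936651  0.2703116   0.83421703]
```

View pics/end.png

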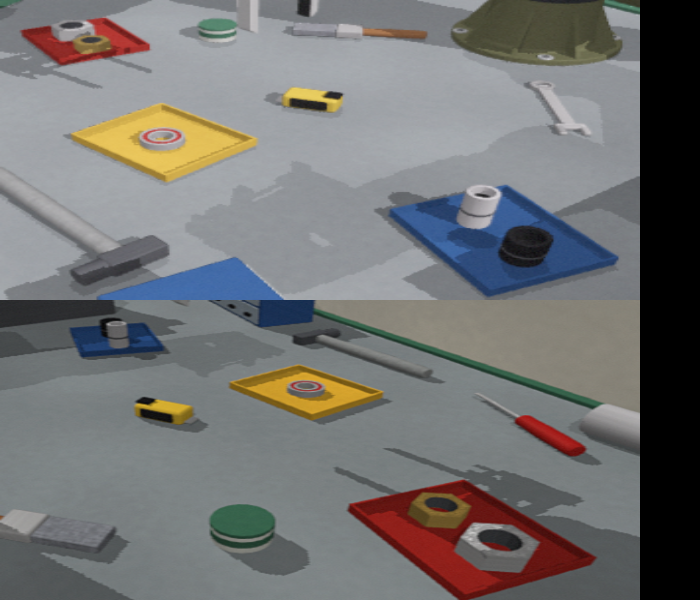

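Both nuts lie flat in the red tray, both sockets stand in the blue tray and the bearing lies flat in the yellow tray. The tape and tin look untouched.

```bash
python3 -c "
from station import ctrl
print(ctrl.hand_in())"
```

```text
the job is handed in; nothing more can be done
None
```

The job is handed in at about 39 s: both nuts flat in the red tray, both sockets standing in the blue, the bearing flat in the yellow, tape and tin left alone; the first grasp closed on air because the fingertips sit about 40 mm short of the stated TCP, so I worked 40 mm lower from then on.

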